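Click both stirrer dials to medium

ROBOT

A 7-joint arm with a two-finger parallel gripper is mounted at the origin on a cart in front of the work surface, level with it; the furniture and walls round the work are solid. World frame = base frame: x ahead of the robot, y to its left, z up, the work surface at z = 0. Lengths are in m, angles in rad, forces in N, time in s.
With the tool pointing down it reaches from about 0.35 to 0.9 m from the base axis. Payload 7.2 kg.
Tool frame: the origin (TCP) lies midway between the tips of the shut fingers; the grasp point (between the pads) lies 19 mm behind it; z points along the fingers, y is the direction in which the jaws open and shut (so a half turn about z gives the same grasp; the last joint's range is limited). The gripper opens to 85 mm and grips with 20 to 120 N. Pads are 22 mm wide; open, the fingers measure 114 mm over their backs; the gripper's body (76 mm by 85 mm) begins 54 mm behind the grasp point. The pads swing forward as they close: fully open they stand 13 mm farther back than shut.
Start: joints at [1.044, 0.411, -0.013, 1.596, 0.006, 1.134, -0.082], TCP at [0.277, -0.56, 0.231] pointing down, gripper open.
Joint ranges: [-2.95, 2.95], [-0.29, 1.99], [-1.47, 1.44], [0.14, 2.54], [-1.03, 4.17], [0.13, 1.85], [-2.86, 2.86]. Speed limits (rad/s): [2.39, 2.39, 3.01, 3.01, 3.14, 3.14, 3.14].

INTERFACE

Orientations are given as a unit quaternion [w, x, y, z].
In Python, from workcell import robot gives the robot as it stands.
- The arm moves only by the shell command python3 -m inch 'ROWS'. ROWS is text: rows parted by semicolons, each of 7 numbers parted by spaces: the shift along the world's x, y, z in m, then the turn, a rotation vector about the world's x, y, z in rad, then the finger opening in m, from 0 to 0.0854. A call has 1 to 12 rows; each row shifts and turns the commanded pose from where the row before left it; what a row does not reach is not made up. A row lasts 1/8 s, in which the tool goes at most 62.5 mm and 10.7 degrees, less where a joint would pass 70% of its speed; a pose out of reach is approached as far as the arm can. A call is refused whole if a number of a shift passes 0.0625 or a number of a turn 0.188, either way. A call with a gripper value outside its range is refused whole. The fingers move at their own pace and stop on an object; the grip force is fixed at half the most. Time passes only in rows, so rows that do not move let the fingers close. It gives the time, the measured TCP pose, the force and the opening at its end, in the units of the state.
- robot.get_obs(): the state, without advancing time (a new reading comes with each control period).
- robot.capture(name): name is "side" or "top"; returns the picture (400x640x3 uint8, red, green, blue); there is no depth.
- robot.camera_params(name): a dict with "fx", "fy", "cx", "cy" (pixels), "R" (3x3) and "t" (3): a world point X has camera coordinates R X + t. Camera axes: x right, y down, z forward; pixel columns grow to the right and rows downward; lengths in m; the calibration is good to about 2 mm. A picture is of the moment at which its call begins. camera_params takes no time and is no camera call.
- robot.job_done(): hands the job in, once; it reports no verdict.
The state is a dict: "time": time; "qpos": joint angles; "dq": joint speeds; "joint_torque": joint torques, N m; "tool_pos": TCP position; "eef_rot": TCP orientation; "contact_force": force on the tool from outside, world axes, zero at the start; "moment": the same for the moment, N m; "finger_gap": opening from 0.0 (shut) to 1.0 (fully open).
Only numpy, scipy, OpenCV 4.12 (cv2) and the standard library are available. Lean on these libraries where they do the work, as an engineer would, in place of code of your own. Each camera call takes 0.05 s, during which the arm holds its last target. There are 200 camera calls.

TASK

One of the two white stirrers is set to slow (small blue dot) and the other to fast (small red dot), and they should run alike: with a fingertip against the knurled rim, gently turn each black dial one click to medium, so that its white pointer line rests at the big green dot. Do not grip, lift or disturb anything: the beakers stay standing on their plates and the things on the desk stay where they are.

Things in the scene. Friction and masses are not known exactly. Their poses are not given: they have to be found in the camera images.
- stirrer_a: White bench stirrer fixed to the desk, deck 40 mm above it. Origin: on the desk under the axis of its black dial; the housing reaches 62 mm along -x (front), 163 mm along +x (back), 63 mm to each side. Centred 110 mm along +x is a white 100 mm square plate, top 52 mm above the desk, with a beaker on it.
- dial_a_top (a point): Top centre of the black knurled dial of stirrer_a: radius 45 mm, 26 mm tall, upright axis, top 69.5 mm and underside 43.5 mm above the desk, 3.5 mm above the deck. Its upright rubbery rim is free at the front and sides; behind, from -0.95 to 0.95 rad off +x, a fixed white scale strip (top 62 mm up) stands 3 mm off it. It only turns, never sinks. Leaving a notch takes 2 to 3 N along the rim.
- dial_a (a joint): Dial of stirrer_a, rad, growing clockwise from above. Clicks at 0 slow (white pointer line at small blue dot, left), 0.7 medium (big green dot, towards the plate), 1.4 fast (small red dot, right); stops just beyond. One dial starts slow, the other fast. Past half-way (0.35 rad) it snaps on into the next click by itself.
- beaker_a: Clear glass beaker with a white stir bar in it, 66 mm wide, 80 mm tall, standing loose on the plate of stirrer_a; origin at the centre of its underside. Only stands there: leave it.
- stirrer_b: White bench stirrer fixed to the desk, deck 40 mm above it. Origin: on the desk under the axis of its black dial; the housing reaches 62 mm along -x (front), 163 mm along +x (back), 63 mm to each side. Centred 110 mm along +x is a white 100 mm square plate, top 52 mm above the desk, with a beaker on it.
- dial_b_top (a point): Top centre of the black knurled dial of stirrer_b: radius 45 mm, 26 mm tall, upright axis, top 69.5 mm and underside 43.5 mm above the desk, 3.5 mm above the deck. Its upright rubbery rim is free at the front and sides; behind, from -0.95 to 0.95 rad off +x, a fixed white scale strip (top 62 mm up) stands 3 mm off it. It only turns, never sinks. Leaving a notch takes 2 to 3 N along the rim.
- dial_b (a joint): Dial of stirrer_b, rad, growing clockwise from above. Clicks at 0 slow (white pointer line at small blue dot, left), 0.7 medium (big green dot, towards the plate), 1.4 fast (small red dot, right); stops just beyond. One dial starts slow, the other fast. Past half-way (0.35 rad) it snaps on into the next click by itself.
- beaker_b: Clear glass beaker with a white stir bar in it, 66 mm wide, 80 mm tall, standing loose on the plate of stirrer_b; origin at the centre of its underside. Only stands there: leave it.
- forceps: Steel forceps, 135 x 24 x 10 mm, lying on the desk between the stirrers; bystander.
- tape_roll: Roll of tape, 100 mm across, 25 mm tall, lying flat; bystander.
- scissors: Scissors, 145 x 50 x 6 mm, lying flat; bystander.
- timer: Small white timer, 41 x 66 x 67 mm, standing behind; bystander.
Not all that is in view belongs to the job. What is shaped like the beaker_b but brown or yellow is not meant.

How it is judged:
On the way, in this order (a step that is already met when the one before it is completed fails the run):
1. one dial has clicked into medium ((value of joint dial_a between 0.55 and 0.85 rad or value of joint dial_b between 0.55 and 0.85 rad)), for 0.2 s.
2. both dials rest in medium (value of joint dial_a between 0.55 and 0.85 rad and value of joint dial_b between 0.55 and 0.85 rad), for 0.2 s.
At the end, for the whole second after the job is handed in: Both dials read 0.55 to 0.85 rad (in the medium notch at 0.7) and are at rest; both beakers stand upright within 20 mm of where they stood, and the forceps, tape, scissors and timer lie within 30 mm of where they were (all of step 2 and velocity of joint dial_a between -0.1 and 0.1 rad/s and velocity of joint dial_b between -0.1 and 0.1 rad/s and distance of each of beaker_a, beaker_b from where it was at the start of the episode below 0.02 m and angle between each of beaker_a, beaker_b's own z axis and vertical below 0.2 rad and distance of each of forceps, tape_roll, scissors, timer from where it was at the start of the episode below 0.03 m); the robot touches nothing.
It fails at once if a beaker was lifted, tipped or pushed away (not (distance of beaker_a from where it was at the start of the episode below 0.02 m and angle between beaker_a's own z axis and vertical below 0.2 rad) or not (distance of beaker_b from where it was at the start of the episode below 0.02 m and angle between beaker_b's own z axis and vertical below 0.2 rad)).
It fails at once if a thing on the desk was moved or lifted (distance of any of forceps, tape_roll, scissors, timer from where it was at the start of the episode above 0.03 m).
It fails at once if a dial or its stirrer was pressed or squeezed harder than 45 N (contact force between any of the fingers, the arm and stirrer_a above 45 N or contact force between any of the fingers, the arm and stirrer_b above 45 N).
It also fails if it takes over 54 s, if anything falls off the work surface, if the arm or the gripper's body presses on something with over 40 N, if the wrist force passes 120 N, or if a joint passes its speed limit or range.

## Working session

There is one attempt and no reset: what is moved stays moved. The work goes in short steps, Python scripts to look and compute and a shell command to move; the robot and the scene stay as the last step left them, time stands still between calls to the robot, and variables do not carry over. Pictures are saved under pics/ and viewed, about 8 in all and at most 12, crops included, and the job is handed in when it is done.

```bash
mkdir -p pics; ls; python3 - <<'E'
from workcell import robot
import cv2,numpy as np
for n in("top","side"):
    im=robot.capture(n); cv2.imwrite(f"pics/{n}0.png",im[:,:,::-1]); p=robot.camera_params(n); print(n,{k:np.round(v,4).tolist() for k,v in p.items()})
o=robot.get_obs();print({k:np.round(v,3).tolist() for k,v in o.items()})
E
```

```text
pics
top {'fx': 501.1318, 'fy': 501.1318, 'cx': 314.7949, 'cy': 198.7178, 'R': [[-0.012, -0.9999, -0.0008], [-0.9945, 0.012, -0.1036], [0.1036, -0.0004, -0.9946]], 't': [0.0214, 0.5687, 1.5986]}
side {'fx': 402.6594, 'fy': 402.6594, 'cx': 322.6449, 'cy': 197.8704, 'R': [[-0.9459, -0.3241, 0.0161], [-0.1997, 0.5424, -0.8161], [0.2558, -0.7751, -0.5777]], 't': [0.553, 0.1638, 1.1148]}
{'time': 0.1, 'qpos': [1.044, 0.412, -0.013, 1.597, 0.006, 1.134, -0.082], 'dq': [0.001, -0.003, -0.001, -0.003, -0.0, -0.001, -0.0], 'joint_torque': [0.003, -60.183, 0.684, -30.009, 0.014, 0.006, -0.0], 'tool_pos': [0.277, -0.56, 0.231], 'eef_rot': [-0.001, 0.974, 0.227, -0.0], 'contact_force': [0.352, -0.305, 0.19], 'moment': [-0.003, -0.044, 0.021], 'finger_gap': 1.003}
```

View pics/top0.png

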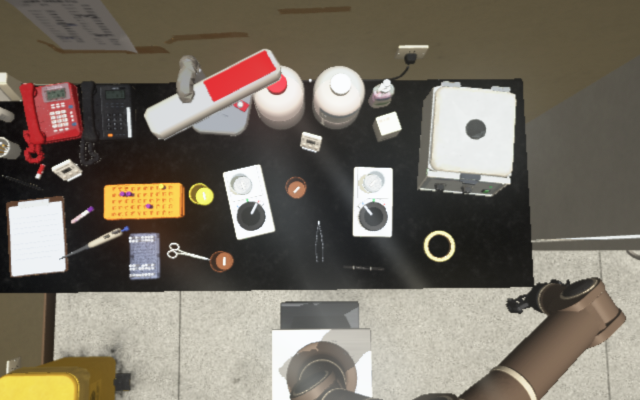

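View pics/side0.png

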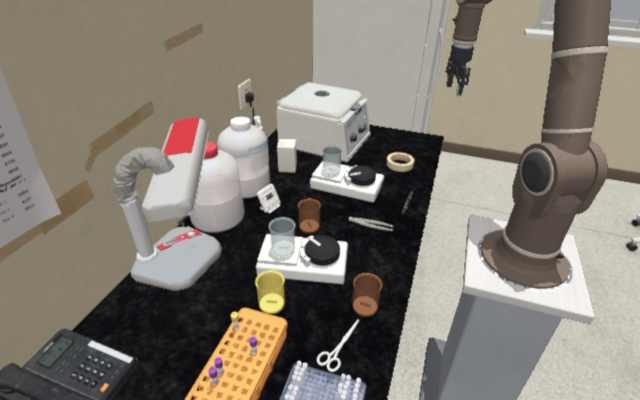

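The top view shows the stirrers at about (248,202) and (373,202), with dials near (255,217) and (373,215). The base is at the bottom and the arm is parked at the right. Next I'll measure the dials.

```bash
cat > h.py <<'E'
from workcell import robot
import cv2,numpy as np
def ray(n,uv,z):
    p=robot.camera_params(n);R=np.array(p["R"]);t=np.array(p["t"])
    c=-R.T@t; d=R.T@np.array([(uv[0]-p["cx"])/p["fx"],(uv[1]-p["cy"])/p["fy"],1]); return c+d*(z-c[2])/d[2]
def proj(n,X):
    p=robot.camera_params(n);q=np.array(p["R"])@X+np.array(p["t"]);return np.array([q[0]/q[2]*p["fx"]+p["cx"],q[1]/q[2]*p["fy"]+p["cy"]])
E
cat > m.py <<'E'
from h import *
im=cv2.imread("pics/top0.png"); g=im.max(2)
for nm,(u0,u1) in dict(L=(215,283),R=(345,402)).items():
    w=np.zeros_like(g); w[155:245,u0:u1]=(g[155:245,u0:u1]>150)
    c=max(cv2.findContours(w,cv2.RETR_EXTERNAL,cv2.CHAIN_APPROX_NONE)[0],key=cv2.contourArea)
    cw=np.array([ray("top",q,.04)[:2] for q in cv2.convexHull(c)[:,0]])
    r=cv2.minAreaRect((cw*1000).astype(np.float32)); print(nm,"housing mm",np.round(r[0]),np.round(r[1]),round(r[2],1))
    ins=np.zeros_like(g); cv2.drawContours(ins,[cv2.convexHull(c)],-1,1,-1)
    d=((g<100)&(ins>0)).astype(np.uint8)
    k=max(cv2.findContours(d,cv2.RETR_EXTERNAL,cv2.CHAIN_APPROX_NONE)[0],key=cv2.contourArea)
    kw=np.array([ray("top",q,.0695)[:2] for q in cv2.convexHull(k)[:,0]])
    (cx,cy),rad=cv2.minEnclosingCircle((kw*1000).astype(np.float32)); print(" dial",round(cx),round(cy),"r",round(rad,1))
tiles=[cv2.resize(im[155:245,a:a+75],(375,450),interpolation=cv2.INTER_CUBIC) for a in(212,337)]
s=cv2.imread("pics/side0.png"); t2=cv2.resize(s[205:290,250:355],(0,0),fx=3.5,fy=3.5)
cv2.imwrite("pics/crop.png",np.hstack(tiles))
E
python3 m.py
```

```text
L housing mm [562. 229.] [225. 127.] 12.5
 dial 514 217 r 44.1
R housing mm [ 557. -171.] [126. 225.] 88.4
 dial 513 -172 r 36.3
```

View pics/crop.png

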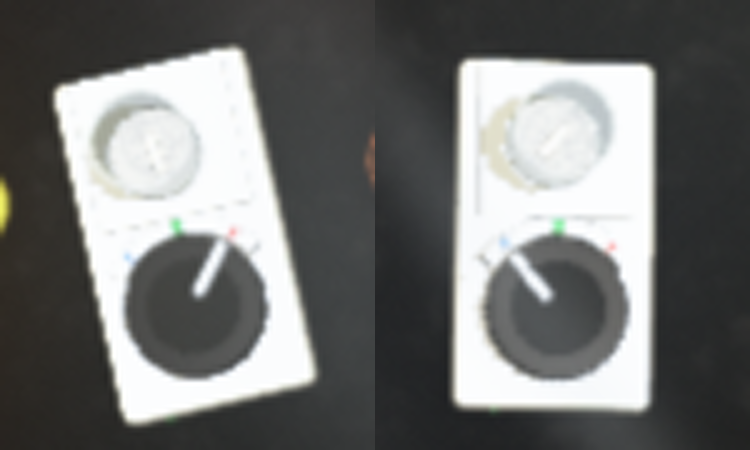

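The crop shows the left dial's pointer at red (fast), so it needs to turn CCW. The right dial's pointer is at blue (slow), so it needs to turn CW. The housings measure 225x126 mm, which matches. From the housings, the dial axes are L ≈ (0.513, 0.218), yaw 12.5°, and R ≈ (0.507, -0.170), yaw -1.6°. I'll start with R: shut the fingers and come in at the front.

```bash
python3 -c "
from h import *
print(ray('top',(373.2,216.2),.0695), ray('top',(212+196/5,155+306/5),.0695))"
python3 -m inch '0.02 0.047 0 0 0 -0.06 0;0.02 0.047 0 0 0 -0.06 0;0.02 0.047 0 0 0 -0.06 0;0.02 0.047 0 0 0 -0.06 0;0.02 0.047 0 0 0 -0.06 0;0.02 0.047 0 0 0 -0.06 0;0.02 0.047 0 0 0 -0.06 0;0.01 0.047 0 0 0 -0.06 0;0 0 0 0 0 0 0;0 0 0 0 0 0 0'
```

```text
[ 0.50703226 -0.16918597  0.0695    ] [0.51167535 0.21598395 0.0695    ]
time: 1.35
tool_pos: [0.4265, -0.1848, 0.2312]
eef_rot: [0.0, 1.0, -0.01, -0.0]
contact_force: [-0.4, -0.1, 0.6]
finger_gap: -0.001
```

```bash
python3 -m inch '0 0 -0.05 0 0 0 0;0 0 -0.05 0 0 0 0;0 0 -0.05 0 0 0 0;0 0 -0.026 0 0 0 0;0 0 0 0 0 0 0;0.01 0 0 0 0 0 0;0.004 0 0 0 0 0 0;0 0 0 0 0 0 0'
python3 -c "
from h import *
im=robot.capture('side');cv2.imwrite('pics/s1.png',cv2.resize(im[100:250,260:460],(800,600))[:,:,::-1])"
```

```text
time: 2.35
tool_pos: [0.442, -0.1846, 0.0563]
eef_rot: [0.0, 1.0, -0.011, 0.001]
contact_force: [-0.3, -0.2, -0.5]
finger_gap: -0.0
```

View pics/s1.png

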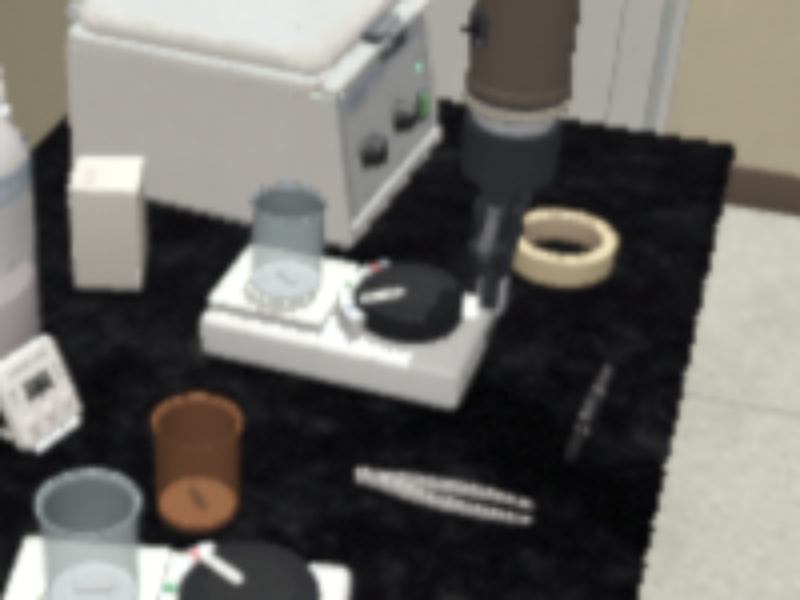

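The fingers, at about (492,290), stand just in front of the dial's front rim with a small gap and clear of the deck. I'll ease in until they touch.

```bash
for i in 1; do python3 -m inch '0.002 0 0 0 0 0 0;0.002 0 0 0 0 0 0;0.002 0 0 0 0 0 0;0 0 0 0 0 0 0'; done
```

```text
time: 2.9
tool_pos: [0.4469, -0.1844, 0.0553]
eef_rot: [0.0, 1.0, -0.011, 0.0]
contact_force: [-0.3, -0.4, 0.6]
finger_gap: 0.0
```

```bash
python3 -m inch '0.0015 0 0 0 0 0 0;0.0015 0 0 0 0 0 0;0 0 0 0 0 0 0'
```

```text
time: 3.28
tool_pos: [0.4499, -0.1844, 0.0553]
eef_rot: [0.0, 1.0, -0.011, 0.0]
contact_force: [-0.7, -0.2, -0.7]
finger_gap: 0.004
```

```bash
python3 -m inch '0.0015 0 0 0 0 0 0;0.0015 0 0 0 0 0 0;0 0 0 0 0 0 0'
```

```text
time: 3.65
tool_pos: [0.4526, -0.1844, 0.0552]
eef_rot: [0.0, 1.0, -0.011, -0.0]
contact_force: [-0.7, -0.2, 0.9]
finger_gap: -0.002
```

```bash
python3 -m inch '0.0015 0 0 0 0 0 0;0 0 0 0 0 0 0'
```

```text
time: 3.9
tool_pos: [0.453, -0.1846, 0.0551]
eef_rot: [-0.0, 1.0, -0.011, -0.001]
contact_force: [-5.4, -0.7, 4.2]
finger_gap: 0.001
```

```bash
python3 -m inch '0.0015 0 0 0 0 0 0;0 0.001 0 0 0 0 0;0 0.002 0 0 0 0 0;0 0.002 0 0 0 0 0'
```

```text
time: 4.4
tool_pos: [0.4525, -0.1804, 0.055]
eef_rot: [0.0, 1.0, -0.011, -0.003]
contact_force: [-11.7, -2.5, 8.8]
finger_gap: 0.007
```

```bash
python3 -m inch '0 0.003 0 0 0 0 0;0 0.003 0 0 0 0 0;0 0.003 0 0 0 0 0;0 0 0 0 0 0 0'; python3 -c "
from h import *
im=robot.capture('top');cv2.imwrite('pics/t1.png',cv2.resize(im[155:245,337:412],(500,600),interpolation=cv2.INTER_CUBIC)[:,:,::-1])"
```

```text
time: 4.9
tool_pos: [0.4521, -0.1705, 0.055]
eef_rot: [-0.0, 1.0, -0.011, -0.003]
contact_force: [-11.3, -0.1, 10.9]
finger_gap: -0.0
```

View pics/t1.png

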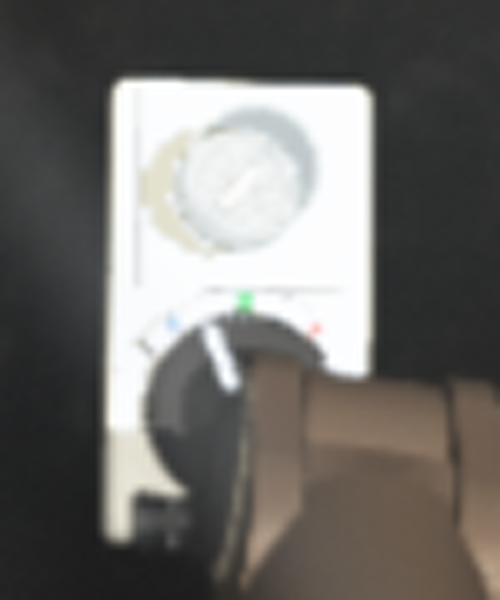

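The view shows the pointer, at (215,340), about midway between blue (172,322) and green (245,302), so the dial is rolling without slip. I'll carry on a little, then back off.

```bash
python3 -m inch '0 0.003 0 0 0 0 0;0 0.003 0 0 0 0 0;0 0.003 0 0 0 0 0;0 0.001 0 0 0 0 0;0 0 0 0 0 0 0'; python3 -m inch '-0.003 0 0 0 0 0 0;-0.007 0 0 0 0 0 0;-0.015 0 0 0 0 0 0;0 0 0.04 0 0 0 0;0 0 0.05 0 0 0 0;-0.04 0 0.05 0 0 0 0;-0.04 0 0 0 0 0 0;0 0 0 0 0 0 0;0 0 0 0 0 0 0'; python3 -c "
from h import *
im=robot.capture('top');cv2.imwrite('pics/t2.png',cv2.resize(im[155:245,337:412],(500,600),interpolation=cv2.INTER_CUBIC)[:,:,::-1])"
```

```text
time: 5.58
tool_pos: [0.4525, -0.1593, 0.0548]
eef_rot: [-0.001, 1.0, -0.011, -0.003]
contact_force: [-10.6, 2.8, 8.9]
finger_gap: 0.001
time: 6.7
tool_pos: [0.3519, -0.1605, 0.1942]
eef_rot: [0.0, 1.0, -0.011, 0.001]
contact_force: [0.1, -0.2, 0.2]
finger_gap: -0.0
```

View pics/t2.png

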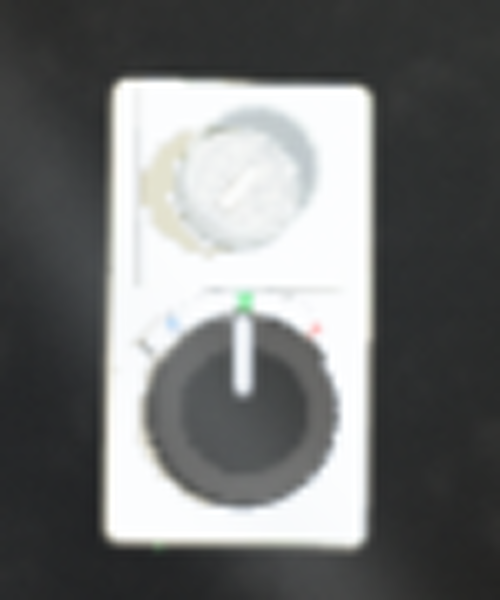

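The right dial's pointer is exactly at green. Next is the left dial, mirrored and along its own axes.

```bash
python3 -m inch '0.009 0.047 0 0 0 0.03 0;0.009 0.047 0 0 0 0.03 0;0.009 0.047 0 0 0 0.03 0;0.009 0.047 0 0 0 0.03 0;0.009 0.047 0 0 0 0.03 0;0.01 0.046 0 0 0 0.03 0;0.01 0.046 0 0 0 0.03 0;0.01 0.046 0 0 0 0.03 0;0 0 0 0 0 0 0;0 0 0 0 0 0 0'; python3 -c "
from h import *
im=robot.capture('side');cv2.imwrite('pics/s2.png',cv2.resize(im[130:330,220:420],(600,600))[:,:,::-1])"
```

```text
time: 8.0
tool_pos: [0.4265, 0.2126, 0.1932]
eef_rot: [0.0, 0.994, 0.109, -0.001]
contact_force: [-0.7, -0.2, -0.9]
finger_gap: 0.004
```

View pics/s2.png

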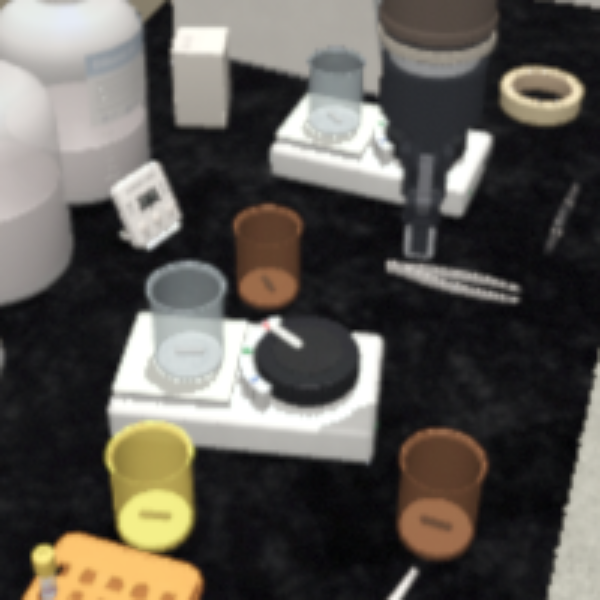

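The tool, at (420,250), hovers above and in front of the left stirrer with a clear drop. The brown beaker at (440,500) is well aside.

```bash
python3 -m inch '0 0 -0.05 0 0 0 0;0 0 -0.05 0 0 0 0;0 0 -0.038 0 0 0 0;0 0 0 0 0 0 0;0.01 0.002 0 0 0 0 0;0.008 0.002 0 0 0 0 0;0.004 0.001 0 0 0 0 0;0 0 0 0 0 0 0'
```

```text
time: 9.05
tool_pos: [0.4494, 0.2178, 0.0567]
eef_rot: [-0.0, 0.994, 0.109, 0.001]
contact_force: [-0.7, 0.7, 0.5]
finger_gap: -0.004
```

```bash
python3 -m inch '0.0015 0.0003 0 0 0 0 0;0.0015 0.0003 0 0 0 0 0;0 0 0 0 0 0 0'
```

```text
time: 9.43
tool_pos: [0.4517, 0.2183, 0.0561]
eef_rot: [0.0, 0.994, 0.109, -0.0]
contact_force: [-0.4, -1.0, 0.3]
finger_gap: -0.003
```

```bash
python3 -m inch '0.0015 0.0003 0 0 0 0 0;0.0015 0.0003 0 0 0 0 0;0 0 0 0 0 0 0'
```

```text
time: 9.8
tool_pos: [0.4549, 0.2188, 0.0561]
eef_rot: [-0.0, 0.994, 0.109, 0.0]
contact_force: [-0.4, -0.3, -0.8]
finger_gap: -0.002
```

```bash
python3 -m inch '0.0015 0.0003 0 0 0 0 0;0.001 0.0002 0 0 0 0 0;0 0 0 0 0 0 0'
```

```text
time: 10.18
tool_pos: [0.4569, 0.2193, 0.056]
eef_rot: [0.0, 0.994, 0.109, -0.0]
contact_force: [-1.3, -0.8, 1.6]
finger_gap: -0.003
```

```bash
python3 -m inch '0.001 0.0002 0 0 0 0 0;0 0 0 0 0 0 0'
```

```text
time: 10.42
tool_pos: [0.4571, 0.2194, 0.0559]
eef_rot: [0.0, 0.994, 0.109, -0.001]
contact_force: [-5.5, 0.2, 2.7]
finger_gap: -0.004
```

```bash
python3 -m inch '0.0015 0.0003 0 0 0 0 0;0.0002 -0.001 0 0 0 0 0;0.0004 -0.002 0 0 0 0 0;0.0004 -0.002 0 0 0 0 0'
```

```text
time: 10.92
tool_pos: [0.4577, 0.215, 0.0558]
eef_rot: [0.0, 0.994, 0.11, -0.002]
contact_force: [-11.4, -0.1, 8.1]
finger_gap: -0.003
```

```bash
python3 -m inch '0.0006 -0.003 0 0 0 0 0;0.0006 -0.003 0 0 0 0 0;0.0006 -0.003 0 0 0 0 0;0 0 0 0 0 0 0'
```

```text
time: 11.42
tool_pos: [0.4597, 0.205, 0.0557]
eef_rot: [0.001, 0.994, 0.109, -0.002]
contact_force: [-9.8, -1.9, 9.3]
finger_gap: 0.002
```

```bash
python3 -m inch '0.0006 -0.003 0 0 0 0 0;0.0006 -0.003 0 0 0 0 0;0.0006 -0.003 0 0 0 0 0;0.0002 -0.001 0 0 0 0 0;0 0 0 0 0 0 0'
```

```text
time: 12.05
tool_pos: [0.463, 0.194, 0.0557]
eef_rot: [0.001, 0.994, 0.109, -0.002]
contact_force: [-5.7, -4.1, 4.7]
finger_gap: 0.001
```

The force profile matches the first dial, so I'll back off and check.

```bash
python3 -m inch '-0.003 -0.0006 0 0 0 0 0;-0.007 -0.0015 0 0 0 0 0;-0.015 -0.003 0 0 0 0 0;0 0 0.04 0 0 0 0;0 0 0.05 0 0 0 0;-0.04 0 0.05 0 0 0 0;-0.04 0 0 0 0 0 0;0 0 0 0 0 0 0;0 0 0 0 0 0 0'; python3 -c "
from h import *
im=robot.capture('top');a=cv2.imread('pics/top0.png')[:,:,::-1]
cv2.imwrite('pics/t3.png',cv2.resize(im[120:275,160:460],(800,413),interpolation=cv2.INTER_CUBIC)[:,:,::-1])
d=np.abs(im.astype(int)-a).max(2)>50
print([(n,int(d[y0:y1,x0:x1].sum())) for n,x0,x1,y0,y1 in [('tape',418,460,225,268),('sciss',160,208,235,265),('timer',298,325,130,155),('forceps',310,328,218,265),('beakL',225,258,168,200),('beakR',355,390,165,197)]])"
```

```text
time: 13.18
tool_pos: [0.3606, 0.1905, 0.1949]
eef_rot: [0.0, 0.994, 0.109, 0.001]
contact_force: [-0.0, 0.2, -0.8]
finger_gap: -0.0
[('tape', 0), ('sciss', 0), ('timer', 0), ('forceps', 0), ('beakL', 0), ('beakR', 0)]
```

View pics/t3.png

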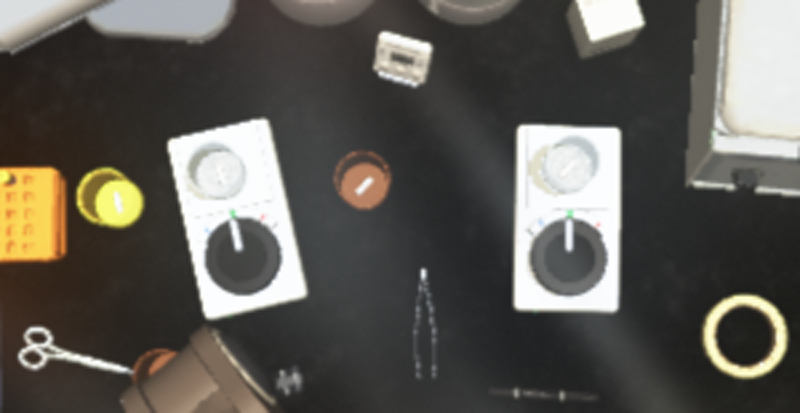

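Both pointers, at (235,235) and (569,232), stand at their green dots, and nothing else has moved. I'm handing in.

```bash
python3 -c "
from workcell import robot
print(robot.job_done())"
```

```text
the job is handed in; nothing more can be done
None
```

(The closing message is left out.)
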